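# Serve the can from the counter dispenser with its joystick

### The arm

A 6-joint arm with a two-finger parallel gripper is mounted at the origin on the work surface. World frame = base frame: x ahead of the robot, y to its left, z up, the work surface at z = 0. Lengths are in mm, angles in rad, forces in N, time in s.
With the tool pointing down it reaches from about 400 to 825 mm from the base axis. Payload 7 kg.
Tool frame: the origin (TCP) lies between the finger pads; the fingertips stand 11 mm ahead of it and the grasp point (between the pads) lies 8 mm behind it; z points along the fingers, y is the direction in which the jaws open and shut (so a half turn about z gives the same grasp; the last joint's range is limited). The gripper opens to 85 mm and grips with 20 to 120 N. Pads are 22 mm wide; open, the fingers measure 114 mm over their backs; the gripper's body (76 mm by 85 mm) begins 54 mm behind the grasp point. The pads swing forward as they close: fully open they stand 13 mm farther back than shut.
Start: joints at [1.603, 0.359, 0.012, 0, -1.224, -0.288], TCP at [170.798, 653.011, 242.302] pointing down, gripper open.
Joint ranges: [-3.07, 3.07], [-1.43, 2.12], [-1.02, 1.25], [-3.03, 1.67], [-3.05, -0], [-3.03, 3.03]. Speed limits (rad/s): [2.39, 2.39, 3.01, 3.14, 3.14, 3.14].

### API

Orientations are given as a rotation vector (axis times angle).
In Python, from rig import robot gives the robot as it stands.
- The arm moves only by the tool send_rows, never from a script. Its argument "deltas" is a list that holds one entry, the list of rows, each a list of 4 numbers: the shift along the tool's x, y, z in m, then the turn about the tool's z in rad. A call has exactly 5 rows; each row is the pose to reach, as a shift and turn from the pose commanded when the call began, along the tool's axes at that moment; what a row does not reach only later rows make up. A row lasts 1/8 s, in which the tool goes at most 62.5 mm and 10.7 degrees, less where a joint would pass 70% of its speed; a pose out of reach is approached as far as the arm can. A call with a gripper value outside its range is refused whole. "claw" is the closure, from -1 (fully open) to 1 (shut), so that 0 is half open, set as the call begins (left out, the last holds). The fingers move at their own pace and stop on an object; "grip_force" is the grip in N (left out, the last holds). Time passes only in rows, so rows that repeat a pose let the fingers close, or fill a call up. It gives the time, the measured TCP pose, the force and the opening at its end, in the units of the state.
- robot.observe(): the state, without advancing time (a new reading comes with each control period).
- robot.get_image(name): name is "scene" or "top" or "wrist"; returns (picture, depth): 480x640x3 uint8, red, green, blue; 480x640 float32, mm along the optical axis (not along the pixel's ray), 0 where there is no reading.
- robot.calibration(name): a dict with "fx", "fy", "cx", "cy" (pixels), "k1" (the pictures are not rectified: a ray, as slopes to the right and down, at radius r is drawn at 1 + k1 r^2 times it, then the intrinsics apply), "pose" (4x4, takes a point from camera to world coordinates); the wrist camera has in their place "mount" (4x4, takes a point from camera to tool coordinates, whose origin is the TCP and whose axes are the flange's). Camera axes: x right, y down, z forward; pixel columns grow to the right and rows downward; lengths in mm; the calibration is good to about 2 mm. A picture is of the moment at which its call begins: read the wrist's pose just before it. calibration takes no time and is no camera call.
- robot.hand_in(): hands the job in, once; it reports no verdict.
Trained networks look in the newest picture that a camera, given by its name, has taken for a name from the list of things; names that differ only in an ending like _2 or _b are one class to them, and where a whole thing is asked for, a point or a joint stands for the part that bears it (a point fixed in the world has none). Each returns a list of dicts, best first, with "confidence" (0 to 1); they miss things now and then, are a little off and sometimes report something else, mostly with a low value. They report only what shows in the picture. A call takes as long as a camera call. They do not tell look-alikes from the thing itself.
- robot.boxes_of(camera, name): "centre" ([x, y, z] in mm, in world coordinates, good to about 4 mm: the middle of the surface that is visible of it).
- robot.mark_of(camera, name): "centre" ([x, y, z] in mm, in world coordinates, good to about 4 mm: a listed point, or the origin of a listed thing).
The state is a dict: "time_s": time; "qpos": joint angles; "qvel": joint speeds; "effort": joint torques, N m; "tcp_pos": TCP position; "tcp_rot": TCP orientation; "force": force on the tool from outside, world axes, zero at the start; "moment": the same for the moment, N m; "grip_width": opening from 0.0 (shut) to 1.0 (fully open).
Only numpy, scipy, OpenCV 4.12 (cv2) and the standard library are available. Lean on these libraries where they do the work, as an engineer would, in place of code of your own. Each camera call takes 0.05 s, during which the arm holds its last target.

### The job

Set the handled tray on the counter under the lip of the dispenser lane that holds the can, then push the joystick fully over sideways towards that lane and hold it there for two seconds, so that the gate drops and the can rolls out into the tray. Let the stick come back upright. Keep the can off the counter, the bottle in its lane and the other things where they are.

Things in the scene. Friction and masses are not known exactly. Their poses are not given: they have to be found in the camera images.
- dispenser: Fixed steel drinks dispenser, 230 deep (x) x 336 wide (y) x 141 mm high at the back. Origin on the counter under the joystick's pivot; +x up the lanes (away from the robot), +y left. Two open-topped lanes 127 mm wide at y = +-99.5 mm slope 10 degrees down to open lips at x = -60 mm, which overhang the front panel (x = -30 mm). Gate tabs, 30 mm wide, stand 20 mm above the lane floors at x = 30 mm.
- lip_left (a point): Middle of the left lane's lip edge, on its floor, 55 mm above the counter (underside 49 mm: the 42 mm tray fits under). Axes as the dispenser's. The tray catches the drink with its centre 40 mm in front of this point (-x), sideways within about 15 mm, handle to -x (tray yaw = dispenser yaw).
- lip_right (a point): The same point of the right lane, at dispenser (-60, -99.5, 55) mm.
- rocker (a joint): Sideways tilt of the joystick, rad: 0 upright, + to the dispenser's left (+y), - to its right, stops at +-0.35. Pivot axis along dispenser x, 60 mm above its origin. Spring-centred, 1.5 N m/rad (4 N at the knob at the stop). Tilting left lowers the left lane's gate and raises the right one, and the reverse; a gate is clear of the floor from 0.24 rad and shuts when the stick is let go.
- stick (a joint): Fore-aft tilt of the joystick, rad: 0 upright, + away from the robot (+x of the dispenser), stops at +-0.25, spring-centred 1.5 N m/rad, same pivot. It works nothing.
- stick_knob (a point): Point on the joystick's axis, middle of its black knob: 130 mm above the pivot, 190 mm above the counter when upright; at the stop 45 mm to the side and 8 mm lower. Knob: upright cylinder 34 mm in diameter, 22 mm up and down from here, rounded ends, on a 14 mm steel shaft. The drinks' tops are 139 mm above the counter, their middles 61 mm behind the stick.
- can: Plain aluminium drink can, 62 mm in diameter, 115 mm long, lying across its lane against the gate, about 0.3 kg; which lane varies. Origin at its middle, y along its axis.
- bottle: Small clear bottle with paper label, narrow neck and white cap, body 62 mm in diameter, 115 mm long overall, lying in the other lane. Origin at mid-length on its axis, +y towards the cap.
- tray: Loose aluminium catch tray, 120 (x) x 170 (y) x 42 mm high, walls and floor 5 mm, open on top, about 0.5 kg, with a black handle sticking out to its -x side. Origin at the centre of the tray's underside (handle not counted). Starts to the left or right in front of the dispenser, standing on the counter.
- tray_grip (a point): Grip point in the tray handle, at tray (-90, 0, 31) mm. The handle is a bar 24 mm wide (y), 22 mm thick (z 20 to 42 mm), running from the tray wall (x = -60 mm) out to x = -133 mm. Axes as the tray's.
- bowl: Bystander: loose steel bowl, 110 mm in diameter, 55 mm high, on the side where the tray is not. Origin at the centre of its underside.
- sauce: Bystander: loose yellow squeeze bottle with red cap, 60 mm in diameter, 180 mm high, left of the dispenser. Origin at the centre of its underside.
- cup: Bystander: loose paper cup, 80 mm in diameter at the rim, 100 mm high, right of the dispenser. Origin at the centre of its underside.
- table: The stainless-steel counter, top at z = 0.
Things that resemble listed ones, but are neither listed nor needed, are in the scene too. What is shaped like the can but pink or turquoise is not meant.

How it is judged (in metres and radians):
On the way:
1. the joystick is held tilted by more than 0.25 rad towards the can's lane for 1 s (((y of can in the frame of dispenser above 0 m and value of joint rocker above 0.25 rad) or (y of can in the frame of dispenser below 0 m and value of joint rocker below -0.25 rad))), for 1 s.
At the end, for the whole second after the job is handed in: The can rests on the tray's floor inside its walls (middle within 45 mm in x, 40 mm in y of the tray's centre, 20 to 50 mm up), the tray level on the counter, both stick tilts within 0.08 rad of upright, the bottle behind its gate within 40 mm of its start, all at rest (x of can in the frame of tray between -0.045 and 0.045 m and y of can in the frame of tray between -0.04 and 0.04 m and z of can in the frame of tray between 0.02 and 0.05 m and height (world z) of tray below 0.008 m and angle between tray's own z axis and vertical below 0.08 rad and linear speed of can below 0.03 m/s and linear speed of tray below 0.02 m/s and x of bottle in the frame of dispenser above 0.04 m and distance of bottle from where it was at the start of the episode below 0.04 m and value of joint rocker between -0.08 and 0.08 rad and value of joint stick between -0.08 and 0.08 rad); the robot touches nothing.
It fails at once if the can lands on the counter (contact force between can and table above 0.3 N).
It fails at once if the bottle is let out of its lane (x of bottle in the frame of dispenser below 0.03 m).
It fails at once if the bowl is moved by more than 30 mm (distance of bowl from where it was at the start of the episode above 0.03 m).
It fails at once if the sauce is moved by more than 30 mm (distance of sauce from where it was at the start of the episode above 0.03 m).
It fails at once if the cup is moved by more than 30 mm (distance of cup from where it was at the start of the episode above 0.03 m).
It also fails if it takes over 58 s, if anything falls off the work surface, if the arm or the gripper's body presses on something with over 40 N, if the wrist force passes 120 N, or if a joint passes its speed limit or range.

## Working session

There is one attempt and no reset: what is moved stays moved. The work goes in short steps, Python scripts to look and compute and a tool call to move; the robot and the scene stay as the last step left them, time stands still between calls to the robot, and variables do not carry over. Pictures are saved under pics/ and viewed, and the job is handed in when it is done.

Besides the shell and the picture viewer there is one more tool, called after ">>>" as name([rows], argument=value, ...), one row to a line, values as JSON. send_rows: Moves the arm, as the interface text tells. Its arguments: {"type":"object","properties":{"deltas":{"type":"array"},"claw":{"type":"number"},"grip_force":{"type":"number"}},"required":["deltas"]}

```bash
mkdir -p pics; ls; python3 - <<'E'
from rig import robot
import cv2
s=robot.observe();print(s)
for n in ["scene","top"]:
    im,d=robot.get_image(n);cv2.imwrite(f"pics/{n}0.png",im[:,:,::-1])
    for k in ["dispenser","can","bottle","tray","tray_grip","stick_knob","lip_left","lip_right","bowl","sauce","cup"]:
        print(n,k,[(r["centre"],r["confidence"]) for r in robot.mark_of(n,k)][:3])
print(robot.calibration("top"));print(robot.observe()["time_s"])
E
```

```text
pics
{'time_s': 0.0, 'qpos': array([ 1.60308978e+00,  3.59398427e-01,  1.10645840e-02, -3.55245690e-04,
       -1.22411868e+00, -2.88106898e-01]), 'qvel': array([-0.0019957 ,  0.00063195, -0.00042949, -0.0002614 ,  0.00093307,
       -0.00013491]), 'effort': array([ 8.78027877e-04, -5.83312333e+01,  2.93428642e+01,  6.93688899e+00,
       -5.92945304e-03, -9.55428675e-06]), 'tcp_pos': array([170.69769372, 652.57529725, 241.35778761]), 'tcp_rot': array([ 3.11423052e+00, -4.00709080e-01, -1.02901167e-04]), 'force': array([-0.34414936,  0.27506692,  0.15487919]), 'moment': array([ 0.01217942,  0.03337114, -0.00293858]), 'grip_width': 1.0024992070404586}
scene dispenser [([674.8, 33.0, 2.2], 0.66)]
scene can [([344.7, -201.2, 30.8], 0.65), ([821.3, -239.0, 32.9], 0.63), ([735.5, -69.2, 110.8], 0.56)]
scene bottle [([737.7, 129.2, 109.3], 0.87)]
scene tray [([496.1, 358.5, -2.7], 0.83)]
scene tray_grip [([409.8, 338.0, 28.4], 0.97)]
scene stick_knob [([676.0, 29.4, 191.9], 0.93)]
scene lip_left [([618.9, 134.8, 54.5], 0.75), ([731.7, -71.9, 109.2], 0.72)]
scene lip_right [([612.1, -61.7, 
[... 545 characters left out ...]
.8, 53.9], 0.77)]
top lip_right [([613.5, -64.4, 54.9], 0.76), ([616.4, 130.7, 55.7], 0.63)]
top bowl [([509.7, -361.5, -0.9], 0.77)]
top sauce [([648.4, 348.9, 3.1], 0.97)]
top cup [([626.7, -333.6, -3.1], 0.93)]
{'fx': 456.06851897509983, 'fy': 456.06851897509983, 'cx': 315.67802239311436, 'cy': 242.58398958163593, 'k1': -0.06651543533583877, 'pose': array([[ 2.03897214e-03, -9.94062318e-01,  1.08793159e-01,
         4.80054468e+02],
       [-9.99277725e-01, -6.15365254e-03, -3.74988161e-02,
         1.16816392e+01],
       [ 3.79456354e-02, -1.08638121e-01, -9.93356878e-01,
         1.00903005e+03],
       [ 0.00000000e+00,  0.00000000e+00,  0.00000000e+00,
         1.00000000e+00]])}
1.2
```

View pics/scene0.png

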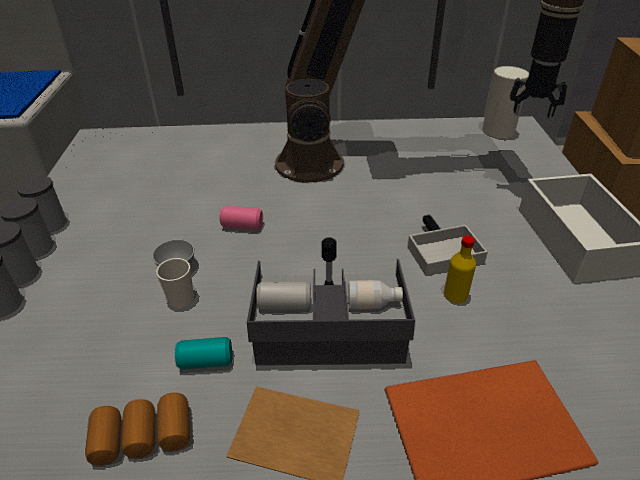

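View pics/top0.png

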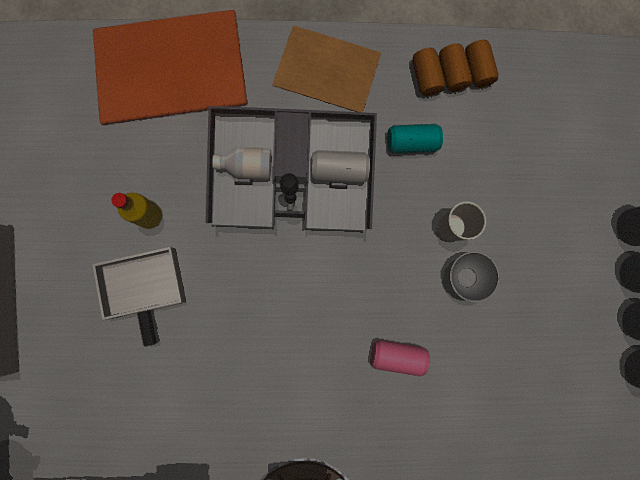

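Both views show the plain can in the right lane (top view: about px 340,167), while the bottle is in the left lane. The pink (400,358) and turquoise (415,138) cans are look-alikes. The tray is at (140,285), with its handle towards (148,330). Next I refine the yaws.

```bash
cat > h.py <<'E'
import numpy as np,cv2
from rig import robot
def cloud(n="top",save=None):
    im,d=robot.get_image(n);c=robot.calibration(n)
    if save: cv2.imwrite(save,im[:,:,::-1])
    K=np.array([[c["fx"],0,c["cx"]],[0,c["fy"],c["cy"]],[0,0,1]])
    v,u=np.mgrid[:480,:640]
    p=cv2.undistortPoints(np.stack([u,v],-1).reshape(-1,1,2).astype(np.float64),K,np.array([c["k1"],0,0,0,0.])).reshape(480,640,2)
    P=np.dstack([p[...,0]*d,p[...,1]*d,d])
    T=c["pose"];W=P@T[:3,:3].T+T[:3,3]
    W[d==0]=np.nan
    return im,W
def rect(W,box,z):
    x0,x1,y0,y1=box
    m=(W[...,0]>x0)&(W[...,0]<x1)&(W[...,1]>y0)&(W[...,1]<y1)&(W[...,2]>z[0])&(W[...,2]<z[1])
    m=cv2.morphologyEx(m.astype(np.uint8),cv2.MORPH_OPEN,np.ones((2,2)))>0
    p=W[m][:,:2].astype(np.float32)
    return m.sum(),cv2.minAreaRect(p),p
E
python3 - <<'E'
from h import *
im,W=cloud()
n,r,p=rect(W,(440,570,250,470),(30,55));print("tray rim",n,r)
n,r,p=rect(W,(330,470,280,400),(30,60));print("handle",n,r)
n,r,p=rect(W,(560,900,-180,260),(45,135));print("disp",n,r)
n,r,p=rect(W,(660,800,-130,-5),(110,150));print("can",n,r)
print(W[300,560],W[130,130])
E
```

```text
tray rim 737 ((495.73736572265625, 352.49530029296875), (121.05443572998047, 169.43601989746094), 12.879781723022461)
handle 595 ((432.6036376953125, 347.52294921875), (88.1305160522461, 115.43269348144531), 55.02507400512695)
disp 16436 ((728.023681640625, 25.628280639648438), (370.4731140136719, 230.0930633544922), 86.77385711669922)
can 1727 ((771.020751953125, -73.53472900390625), (148.51011657714844, 62.628196716308594), 50.13742446899414)
[ 4.61729508e+02 -5.86526928e+02  3.80314013e-01] [8.47023377e+02 3.99286200e+02 4.28128408e-01]
```

```bash
python3 - <<'E'
from h import *
im,W=cloud()
for b,z in [((560,900,-150,215),(45,135)),((560,870,-145,215),(100,150))]:
    n,r,p=rect(W,b,z);print(n,r)
# front lip edge: min x per y bin at z 48-70
for lo,hi in [(-125,-10),(75,190)]:
    m=(W[...,2]>45)&(W[...,2]<75)&(W[...,1]>lo)&(W[...,1]<hi)&(W[...,0]>580)&(W[...,0]<700)
    p=W[m];ys=np.arange(lo,hi,5)
    e=np.array([[y+2.5,p[(p[:,1]>=y)&(p[:,1]<y+5)][:,0].min()] for y in ys if ((p[:,1]>=y)&(p[:,1]<y+5)).sum()>3])
    print(np.polyfit(e[:,0],e[:,1],1),np.round(e.T))
# cylinder tops: can and bottle axes
for lo,hi in [(-125,-10),(75,160)]:
    m=(W[...,2]>120)&(W[...,1]>lo)&(W[...,1]<hi)&(W[...,0]>690)&(W[...,0]<790)
    p=W[m];print(p.mean(0),p[:,1].min(),p[:,1].max(),cv2.fitLine(p[:,:2].astype(np.float32),cv2.DIST_L2,0,.01,.01).ravel())
E
```

```text
16486 ((658.6553344726562, -23.576217651367188), (195.490966796875, 440.66204833984375), 29.994367599487305)
7405 ((nan, nan), (0.0, 0.0), 0.0)
[2.93463867e-02 6.17242530e+02] [[-122. -118. -112. -108. -102.  -98.  -92.  -88.  -82.  -78.  -72.  -68.
   -62.  -58.  -52.  -48.  -42.  -38.  -32.  -28.  -22.  -18.  -12.]
 [ 614.  614.  614.  614.  614.  614.  614.  614.  616.  616.  616.  616.
   616.  616.  615.  615.  615.  615.  616.  615.  618.  617.  617.]]
[2.98179416e-02 6.17455027e+02] [[ 78.  82.  88.  92.  98. 102. 108. 112. 118. 122. 128. 132. 138. 142.
  148. 152. 158. 162. 168. 172. 178. 182. 188.]
 [619. 619. 621. 621. 621. 621. 621. 621. 621. 621. 621. 621. 621. 621.
  623. 623. 622. 623. 623. 623. 623. 622. 623.]]
[731.77882978 -68.53949774 133.00700598] -124.91453357682609 -13.692783404362553 [ 3.584840e-02  9.993572e-01  7.317788e+02 -6.853950e+01]
[737.02993126 112.59163814 132.32476198] 75.00603179381744 159.51040895204127 [3.5668153e-02 9.9936366e-01 7.3702991e+02 1.1259164e+02]
```

```bash
cat >> h.py <<'E'
from scipy.spatial.transform import Rotation as Ro
def goal(x,y,z,yaw):
    s=robot.observe();R=Ro.from_rotvec(s["tcp_rot"]).as_matrix()
    d=R.T@(np.array([x,y,z])-s["tcp_pos"])
    y0=np.arctan2(R[1,0],R[0,0])
    t=-(yaw-y0); t=(t+np.pi)%(2*np.pi)-np.pi
    print("t",round(s["time_s"],2),"tcp",s["tcp_pos"].round(1),"yaw",round(y0,3),"F",s["force"].round(1),"w",round(s["grip_width"],2),"q",s["qpos"].round(2))
    print("delta mm",d.round(1),"turn",round(t,3),"tilt",R[:,2].round(3))
E
python3 -c "
from h import *
goal(408.5,334,120,.225)"
```

```text
t 1.3 tcp [170.8 653.  242.3] yaw -0.256 F [-1.3 -0.7 -0.5] w 1.0 q [ 1.6   0.36  0.01 -0.   -1.22 -0.29]
delta mm [310.7 248.5 122.3] turn -0.481 tilt [-0.  0. -1.]
```

>>> send_rows([
  [[0.035, 0.028, 0, -0.06], [0.07, 0.056, 0, -0.12], [0.11, 0.088, 0, -0.18], [0.15, 0.12, 0, -0.24], [0.19, 0.152, 0.02, -0.3]],
], claw=-1)

```text
time_s: 1.92
tcp_pos: [317.3, 457.5, 223.8]
tcp_rot: [-3.137, -0.073, -0.002]
force: [0.2, 0.4, 0.1]
grip_width: 1.001
```

```bash
python3 -c "
from h import *
goal(408.5,334,120,.225)"
```

```text
t 1.93 tcp [317.3 457.5 223.8] yaw 0.047 F [0.2 0.4 0.1] w 1.0 q [ 1.32  0.18 -0.28  0.   -1.11  0.3 ]
delta mm [ 85.1 128.  103.5] turn -0.178 tilt [ 0.002  0.003 -1.   ]
```

>>> send_rows([
  [[0.03, 0.043, 0.03, -0.06], [0.06, 0.086, 0.06, -0.12], [0.085, 0.128, 0.09, -0.178], [0.085, 0.128, 0.1, -0.178], [0.085, 0.128, 0.1, -0.178]],
])

```text
time_s: 2.55
tcp_pos: [406.9, 333.5, 122.0]
tcp_rot: [3.122, 0.347, -0.001]
force: [0.2, 0.9, 1.0]
grip_width: 1.0
```

```bash
python3 - <<'E'
from h import *
goal(408.5,334,23,.225)
im,d=robot.get_image("wrist");cv2.imwrite("pics/w1.png",im[:,:,::-1])
for c in ["wrist","top"]: print(c,[(r["centre"],r["confidence"]) for r in robot.mark_of(c,"tray_grip")] if c=="wrist" else "")
E
```

```text
t 2.55 tcp [406.9 333.5 122. ] yaw 0.221 F [0.2 0.9 1. ] w 1.0 q [ 1.06  0.23 -0.47  0.   -0.87  0.73]
delta mm [ 1.8 -0.2 99. ] turn -0.004 tilt [-0.    -0.001 -1.   ]
wrist [([405.3, 333.0, 31.6], 0.8), ([492.0, 355.9, -1.4], 0.53)]
top
```

View pics/w1.png

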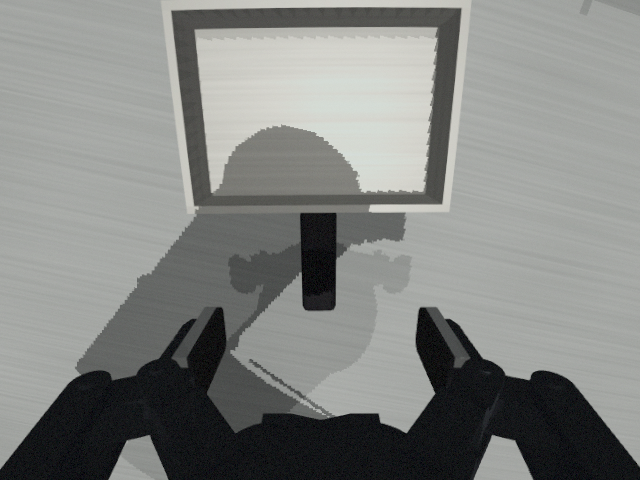

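The handle is centred between the fingers and aligned with them, at px (319,260). I'll descend.

>>> send_rows([
  [[0.001, 0, 0.03, -0.004], [0.001, 0, 0.06, -0.004], [0.001, 0, 0.085, -0.004], [0.001, 0, 0.097, -0.004], [0.001, 0, 0.097, -0.004]],
])

```text
time_s: 3.28
tcp_pos: [407.5, 334.6, 25.3]
tcp_rot: [3.121, 0.356, -0.0]
force: [0.2, -0.4, 0.6]
grip_width: 1.002
```

>>> send_rows([
  [[0, 0, 0, 0], [0, 0, 0, 0], [0, 0, 0, 0], [0, 0, 0, 0], [0, 0, 0, 0]],
], claw=1, grip_force=60)

```text
time_s: 3.9
tcp_pos: [408.0, 334.4, 26.1]
tcp_rot: [-3.121, -0.355, -0.001]
force: [-2.0, -1.0, 4.9]
grip_width: 0.268
```

>>> send_rows([
  [[0, 0, 0, 0], [0, 0, -0.005, 0], [0, 0, -0.01, 0], [-0.005, 0, -0.02, 0], [-0.01, 0, -0.03, 0]],
])

```text
time_s: 4.53
tcp_pos: [397.4, 331.3, 55.8]
tcp_rot: [3.121, 0.354, -0.001]
force: [0.1, -0.0, -6.7]
grip_width: 0.272
```

```bash
python3 - <<'E'
from h import *
im,d=robot.get_image("wrist");cv2.imwrite("pics/w2.png",im[:,:,::-1])
print(robot.mark_of("wrist","tray_grip"),robot.mark_of("wrist","tray"))
goal(430,-61.6,55,-.03)
E
```

```text
[{'centre': [393.8, 327.7, 60.0], 'confidence': 0.71}, {'centre': [479.9, 355.1, 25.6], 'confidence': 0.52}] [{'centre': [481.1, 353.1, 27.7], 'confidence': 0.72}]
t 4.67 tcp [397.9 332.1  56.2] yaw 0.227 F [-0.6 -0.7 -5.2] w 0.27 q [ 1.07  0.31 -0.56 -0.   -0.7   0.72]
delta mm [-57.2 390.9   0.6] turn 0.257 tilt [ 0.001  0.002 -1.   ]
```

View pics/w2.png

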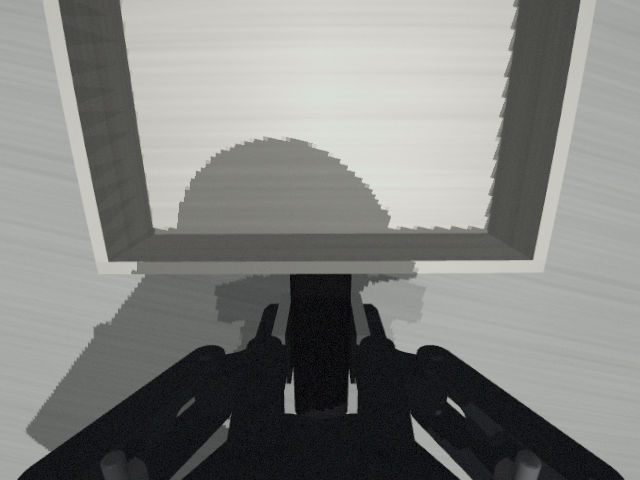

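>>> send_rows([
  [[-0.003, 0.02, 0, 0.013], [-0.009, 0.06, 0, 0.04], [-0.015, 0.1, 0, 0.066], [-0.021, 0.14, 0, 0.092], [-0.026, 0.18, 0, 0.118]],
])

```text
time_s: 5.3
tcp_pos: [412.4, 148.3, 55.1]
tcp_rot: [3.137, 0.168, -0.001]
force: [1.0, -0.9, -5.8]
grip_width: 0.269
```

```bash
python3 -c "
from h import *
goal(430,-61.6,55,-.03)"
```

```text
t 5.3 tcp [412.4 148.3  55.1] yaw 0.107 F [ 1.  -0.9 -5.8] w 0.27 q [ 0.8   0.2  -0.73 -0.   -0.64  0.88]
delta mm [-4.900e+00  2.106e+02  2.000e-01] turn 0.137 tilt [-0.001 -0.    -1.   ]
```

>>> send_rows([
  [[-0.001, 0.05, 0, 0.033], [-0.002, 0.1, 0, 0.066], [-0.004, 0.15, 0, 0.098], [-0.005, 0.19, 0, 0.124], [-0.005, 0.21, 0, 0.137]],
])

```text
time_s: 5.92
tcp_pos: [429.4, -61.4, 55.0]
tcp_rot: [3.141, -0.05, -0.002]
force: [0.7, -0.2, -6.3]
grip_width: 0.271
```

```bash
python3 - <<'E'
from h import *
goal(440,-61.6,26,-.03)
im,W=cloud("top","pics/top1.png")
im,W2=cloud("scene","pics/sc1.png")
for c in ["top","scene"]:
  print(robot.mark_of(c,"tray_grip"),robot.mark_of(c,"tray"),robot.mark_of(c,"lip_right"))
E
```

```text
t 5.92 tcp [429.4 -61.4  55. ] yaw -0.032 F [ 0.7 -0.2 -6.3] w 0.27 q [ 0.32  0.19 -0.74 -0.   -0.64  1.22]
delta mm [10.6 -0.1 29. ] turn -0.002 tilt [-0.001 -0.    -1.   ]
[] [{'centre': [518.9, -66.0, 28.3], 'confidence': 0.93}] [{'centre': [613.0, -64.5, 60.4], 'confidence': 0.84}]
[{'centre': [428.2, -60.0, 61.5], 'confidence': 0.56}] [{'centre': [518.4, -62.5, 29.4], 'confidence': 0.91}, {'centre': [676.5, 33.9, 2.6], 'confidence': 0.24}] [{'centre': [678.6, 31.0, 0.5], 'confidence': 0.69}, {'centre': [614.8, -62.0, 55.1], 'confidence': 0.64}]
```

View pics/top1.png

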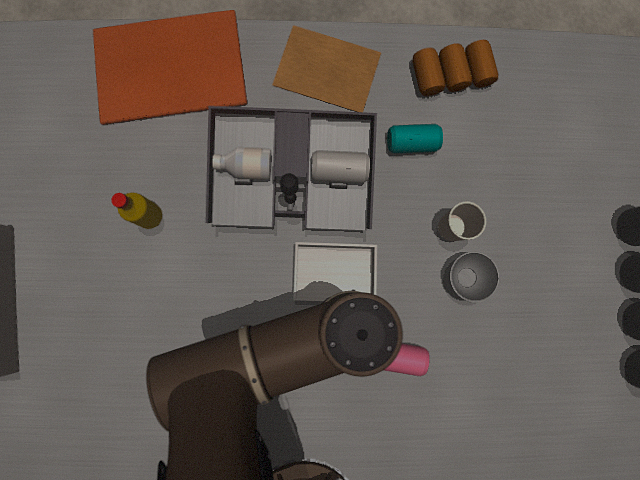

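The tray is held level in front of the right lane (px 335,270). I'll lower it, then slide it under the lip.

>>> send_rows([
  [[0, 0, 0.01, 0], [0, 0, 0.02, 0], [0, 0, 0.026, 0], [0, 0, 0.0285, 0], [0, 0, 0.0285, 0]],
])

```text
time_s: 6.95
tcp_pos: [430.6, -58.9, 26.7]
tcp_rot: [3.141, -0.045, -0.001]
force: [-2.0, -0.3, -3.2]
grip_width: 0.272
```

```bash
python3 - <<'E'
from h import *
goal(485,-61.5,26,-.03)
robot.get_image("top");robot.get_image("scene")
for c in ["top","scene"]:
  print(robot.mark_of(c,"tray"))
E
```

```text
t 6.95 tcp [430.6 -58.9  26.7] yaw -0.029 F [-2.  -0.3 -3.2] w 0.27 q [ 0.32  0.24 -0.77  0.   -0.56  1.22]
delta mm [54.5  1.1  0.6] turn 0.001 tilt [-0.001 -0.    -1.   ]
[{'centre': [516.2, -62.6, 2.0], 'confidence': 0.77}]
[{'centre': [644.8, 345.0, -3.5], 'confidence': 0.74}, {'centre': [522.6, -64.3, 1.5], 'confidence': 0.72}]
```

>>> send_rows([
  [[0.01, 0.001, 0, 0], [0.024, 0.001, 0, 0], [0.038, 0.002, 0, 0], [0.05, 0.002, 0, 0], [0.055, 0.002, 0, 0]],
])

```text
time_s: 7.78
tcp_pos: [486.6, -62.5, 26.6]
tcp_rot: [3.141, -0.046, 0.0]
force: [-2.7, 0.4, -3.6]
grip_width: 0.272
```

```bash
python3 - <<'E'
from h import *
goal(485,-61.5,26,-.03)
im,W=cloud("top","pics/top2.png");im,W2=cloud("scene","pics/sc2.png")
m=(W[...,2]>25)&(W[...,2]<70)&(W[...,1]>-170)&(W[...,1]<40)&(W[...,0]>500)&(W[...,0]<612)
p=W[m];print(p[:,1].min(),p[:,1].max(),p[:,0].min(),p[:,2].mean())
for c in ["top","scene"]:
  print(robot.mark_of(c,"tray"),robot.mark_of(c,"can"))
E
```

```text
t 7.78 tcp [486.6 -62.5  26.6] yaw -0.029 F [-2.7  0.4 -3.6] w 0.27 q [ 0.27  0.32 -0.65  0.   -0.6   1.27]
delta mm [-1.6 -0.9  0.6] turn 0.001 tilt [ 0. -0. -1.]
-150.99969956084763 19.208616313241656 535.7527919113307 40.18509044198717
[{'centre': [574.7, -64.7, 2.9], 'confidence': 0.67}] [{'centre': [342.6, -201.1, 33.4], 'confidence': 0.92}, {'centre': [822.6, -243.3, 28.9], 'confidence': 0.73}, {'centre': [734.6, -67.3, 107.8], 'confidence': 0.66}, {'centre': [644.4, 346.7, 1.6], 'confidence': 0.54}]
[{'centre': [576.3, -63.1, -0.6], 'confidence': 0.79}] [{'centre': [734.1, -72.5, 109.2], 'confidence': 0.91}, {'centre': [819.9, -241.3, 31.6], 'confidence': 0.77}, {'centre': [342.8, -197.6, 34.5], 'confidence': 0.58}]
```

View pics/top2.png

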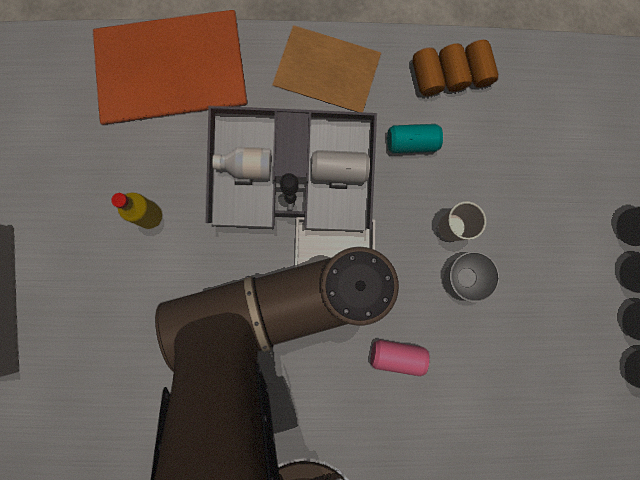

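The tray sits under the right lip at px (335,243), measured centre about (575,-65) against a target of (574.5,-64). Now I release it and rise.

>>> send_rows([
  [[0, 0, 0.0005, 0], [0, 0, 0.0005, 0], [0, 0, 0.0005, 0], [0, 0, 0.0005, 0], [0, 0, 0.0005, 0]],
], claw=-1)

```text
time_s: 8.7
tcp_pos: [485.7, -62.4, 26.3]
tcp_rot: [-3.141, 0.045, -0.0]
force: [0.4, -0.2, 1.1]
grip_width: 1.002
```

>>> send_rows([
  [[0, 0, -0.02, 0], [0, 0, -0.06, 0], [0, 0, -0.12, 0], [0, 0, -0.18, 0], [0, 0, -0.235, 0]],
])

```text
time_s: 9.32
tcp_pos: [485.4, -62.5, 263.7]
tcp_rot: [-3.141, 0.045, -0.002]
force: [1.2, 0.1, -1.1]
grip_width: 0.997
```

```bash
python3 - <<'E'
from h import *
goal(675.5,31,260,-.03)
im,W=cloud("top","pics/top3.png");robot.get_image("scene")
for c in ["top","scene"]:
  print(robot.mark_of(c,"tray"),robot.mark_of(c,"stick_knob"))
m=(W[...,2]>195)&(W[...,2]<230)&(abs(W[...,1]-31)<30)&(abs(W[...,0]-675)<40)
print(m.sum(),W[m].mean(0) if m.any() else 0)
E
```

```text
t 9.32 tcp [485.4 -62.5 263.7] yaw -0.029 F [ 1.2  0.1 -1.1] w 1.0 q [ 0.27  0.03 -0.35  0.   -1.18  1.27]
delta mm [187.3 -98.9   4. ] turn 0.001 tilt [ 0.001  0.    -1.   ]
[{'centre': [572.3, -66.5, 2.2], 'confidence': 0.83}] [{'centre': [677.4, 32.0, 187.8], 'confidence': 0.72}]
[{'centre': [613.3, -64.5, 51.8], 'confidence': 0.53}] [{'centre': [673.9, 32.9, 193.0], 'confidence': 0.7}, {'centre': [676.9, 30.2, 1.8], 'confidence': 0.46}]
281 [675.76458301  30.43390706 209.03393585]
```

>>> send_rows([
  [[0.045, -0.024, 0, 0], [0.095, -0.05, 0, 0], [0.145, -0.076, 0, 0], [0.18, -0.095, 0, 0], [0.1875, -0.099, 0, 0]],
], claw=-0.5)

```text
time_s: 10.25
tcp_pos: [676.8, 32.1, 257.5]
tcp_rot: [3.14, -0.044, -0.008]
force: [-0.2, -0.3, -0.4]
grip_width: 0.749
```

```bash
python3 - <<'E'
from h import *
im,d=robot.get_image("wrist");cv2.imwrite("pics/w4.png",im[:,:,::-1])
print(robot.mark_of("wrist","stick_knob"))
goal(675.5,31,180,-.03)
E
```

```text
[{'centre': [677.8, 33.6, 185.7], 'confidence': 0.6}]
t 10.35 tcp [675.7  31.4 258.7] yaw -0.029 F [-0.6  0.3 -0.1] w 0.75 q [ 0.33  0.35  0.04 -0.   -1.26  1.21]
delta mm [ 0.1  0.3 78.7] turn 0.001 tilt [-0.004 -0.001 -1.   ]
```

View pics/w4.png

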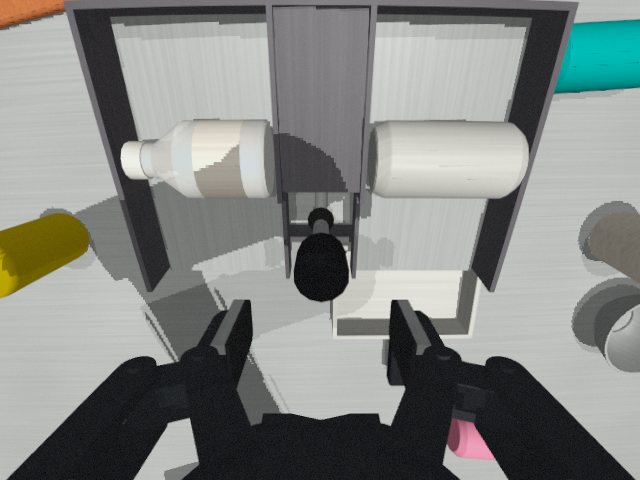

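The knob, at px (321,265), lies midway between the fingers. I'll descend around it.

>>> send_rows([
  [[0, 0, 0.02, 0], [0, 0, 0.04, 0], [0, 0, 0.06, 0], [0, 0, 0.078, 0], [0, 0, 0.078, 0]],
])

```text
time_s: 10.98
tcp_pos: [674.5, 30.6, 181.8]
tcp_rot: [3.141, -0.046, -0.004]
force: [-0.2, 0.1, 0.7]
grip_width: 0.756
```

>>> send_rows([
  [[0, 0.01, 0, 0], [0, 0.019, 0, 0], [0, 0.028, 0, 0], [0, 0.037, 0, 0], [0, 0.045, 0, 0]],
])

```text
time_s: 11.6
tcp_pos: [674.8, -14.2, 183.6]
tcp_rot: [-3.141, 0.045, -0.001]
force: [0.2, 4.2, -0.2]
grip_width: 0.745
```

```bash
python3 - <<'E'
from h import *
goal(677,-24,180,-.03)
im,W=cloud("scene","pics/sc5.png")
E
```

```text
t 11.6 tcp [674.8 -14.2 183.6] yaw -0.029 F [ 0.2  4.2 -0.2] w 0.74 q [ 0.27  0.4  -0.07 -0.   -1.11  1.28]
delta mm [2.5 9.8 3.6] turn 0.001 tilt [ 0.001  0.001 -1.   ]
```

View pics/sc5.png

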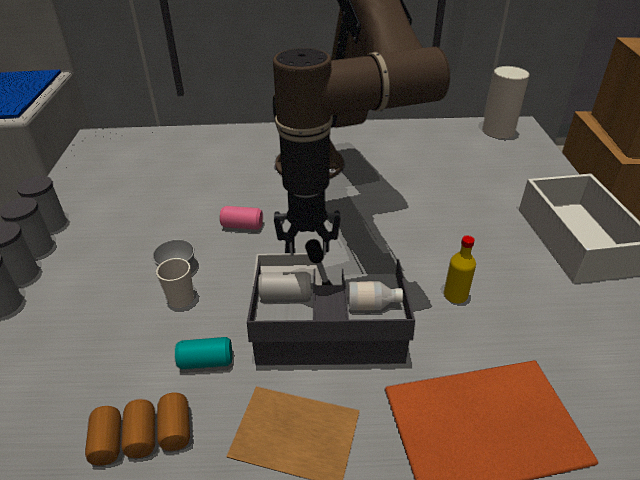

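The stick is tilting right and the can has started rolling. I'll push on to the stop.

>>> send_rows([
  [[0, 0.005, 0, 0], [0, 0.008, 0, 0], [0, 0.01, 0, 0], [0, 0.01, 0, 0], [0, 0.01, 0, 0]],
])

```text
time_s: 12.28
tcp_pos: [674.3, -23.7, 183.2]
tcp_rot: [3.141, -0.045, -0.0]
force: [-0.2, 4.1, -0.7]
grip_width: 0.751
```

>>> send_rows([
  [[0, 0.002, 0, 0], [0, 0.002, 0, 0], [0, 0.002, 0, 0], [0, 0.002, 0, 0], [0, 0.002, 0, 0]],
])

```text
time_s: 12.9
tcp_pos: [674.2, -25.8, 183.3]
tcp_rot: [3.141, -0.045, -0.0]
force: [0.2, 4.0, -1.6]
grip_width: 0.749
```

```bash
python3 - <<'E'
from h import *
goal(677,-26,180,-.03)
im,W=cloud("scene","pics/sc6.png")
print(robot.mark_of("scene","stick_knob"),robot.mark_of("scene","can"))
E
```

```text
t 12.9 tcp [674.2 -25.8 183.3] yaw -0.029 F [ 0.2  4.  -1.6] w 0.75 q [ 0.25  0.4  -0.07  0.   -1.11  1.29]
delta mm [2.8 0.1 3.3] turn 0.001 tilt [-0. -0. -1.]
[{'centre': [675.0, -14.2, 185.0], 'confidence': 0.78}] [{'centre': [342.4, -197.9, 32.2], 'confidence': 0.97}, {'centre': [553.9, -67.7, 37.2], 'confidence': 0.8}, {'centre': [822.0, -238.9, 32.2], 'confidence': 0.71}]
```

View pics/sc6.png

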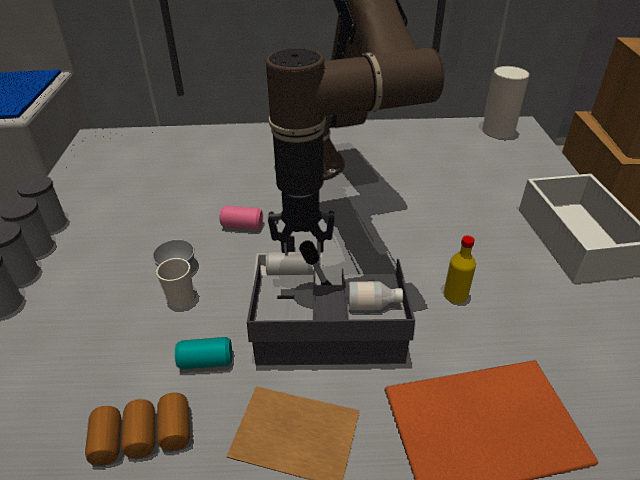

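The knob has moved 45 mm sideways and is at the stop. The can is in the tray, measured at (554,-68,37). I hold the stick there.

>>> send_rows([
  [[0, 0.002, 0, 0], [0, 0.002, 0, 0], [0, 0.002, 0, 0], [0, 0.002, 0, 0], [0, 0.002, 0, 0]],
])

```text
time_s: 13.68
tcp_pos: [674.4, -26.6, 183.2]
tcp_rot: [-3.14, 0.045, -0.001]
force: [0.5, 9.1, -2.2]
grip_width: 0.751
```

>>> send_rows([
  [[0, 0, 0, 0], [0, 0, 0, 0], [0, 0, 0, 0], [0, 0, 0, 0], [0, 0, 0, 0]],
])

```text
time_s: 14.3
tcp_pos: [674.4, -26.6, 183.2]
tcp_rot: [-3.14, 0.045, -0.001]
force: [0.2, 8.6, -1.3]
grip_width: 0.748
```

>>> send_rows([
  [[0, 0, 0, 0], [0, 0, 0, 0], [0, 0, 0, 0], [0, 0, 0, 0], [0, 0, 0, 0]],
])

```text
time_s: 14.92
tcp_pos: [674.4, -26.6, 183.2]
tcp_rot: [-3.14, 0.045, -0.001]
force: [0.1, 8.0, -2.1]
grip_width: 0.75
```

>>> send_rows([
  [[0, 0, 0, 0], [0, 0, 0, 0], [0, 0, 0, 0], [0, 0, 0, 0], [0, 0, 0, 0]],
])

```text
time_s: 15.55
tcp_pos: [674.4, -26.6, 183.2]
tcp_rot: [-3.14, 0.045, -0.001]
force: [-0.1, 8.2, -1.9]
grip_width: 0.753
```

>>> send_rows([
  [[0, -0.014, 0, 0], [0, -0.028, 0, 0], [0, -0.042, 0, 0], [0, -0.054, 0, 0], [0, -0.059, 0, 0]],
])

```text
time_s: 16.18
tcp_pos: [675.8, 32.0, 183.1]
tcp_rot: [3.141, -0.044, -0.001]
force: [-0.5, 0.5, -0.2]
grip_width: 0.749
```

```bash
python3 - <<'E'
from h import *
goal(675.5,31,270,-.03)
im,W=cloud("scene","pics/sc7.png")
print(robot.mark_of("scene","stick_knob"),robot.mark_of("scene","can"))
E
```

```text
t 16.18 tcp [675.8  32.  183.1] yaw -0.028 F [-0.5  0.5 -0.2] w 0.75 q [ 0.33  0.4  -0.06  0.   -1.11  1.21]
delta mm [ -0.3   1.  -86.9] turn 0.002 tilt [-0. -0. -1.]
[{'centre': [674.2, 29.2, 194.3], 'confidence': 0.93}] [{'centre': [820.4, -243.5, 31.1], 'confidence': 0.86}, {'centre': [342.6, -199.3, 33.0], 'confidence': 0.63}, {'centre': [552.2, -64.4, 34.8], 'confidence': 0.62}]
```

>>> send_rows([
  [[0, 0, -0.02, 0], [0, 0, -0.05, 0], [0, 0, -0.08, 0], [0, 0, -0.1, 0], [0, 0, -0.11, 0]],
])

```text
time_s: 16.95
tcp_pos: [676.2, 30.7, 294.6]
tcp_rot: [-3.141, 0.046, -0.002]
force: [-0.2, -0.4, 0.0]
grip_width: 0.751
```

>>> send_rows([
  [[0, 0, 0, 0], [0, 0, 0, 0], [0, 0, 0, 0], [0, 0, 0, 0], [0, 0, 0, 0]],
])

```text
time_s: 17.58
tcp_pos: [675.9, 31.1, 293.0]
tcp_rot: [3.141, -0.045, -0.001]
force: [0.1, -0.0, -0.2]
grip_width: 0.747
```

```bash
python3 - <<'E'
from h import *
goal(675.5,31,290,-.03)
im,d=robot.get_image("wrist");cv2.imwrite("pics/w8.png",im[:,:,::-1])
im,W=cloud("scene","pics/sc8.png");robot.get_image("top")
for k in ["stick_knob","can","tray","bottle","bowl","sauce","cup"]:
  for c in ["scene","top","wrist"]: print(k,c,[r["centre"] for r in robot.mark_of(c,k)])
E
```

```text
t 17.57 tcp [675.9  31.1 293. ] yaw -0.029 F [ 0.1 -0.  -0.2] w 0.75 q [ 0.33  0.34  0.09  0.   -1.33  1.21]
delta mm [-0.4  0.2  3. ] turn 0.001 tilt [-0. -0. -1.]
stick_knob scene [[672.6, 28.1, 190.6]]
stick_knob top [[677.8, 32.1, 188.4]]
stick_knob wrist [[677.2, 34.3, 189.2]]
can scene [[823.2, -242.9, 30.9], [341.1, -198.8, 33.0], [554.5, -65.4, 40.7]]
can top [[341.3, -200.4, 33.1], [822.6, -244.1, 28.0], [554.5, -59.4, 35.6]]
can wrist [[819.8, -243.0, 29.3], [341.3, -200.8, 29.4], [553.5, -63.4, 33.8]]
tray scene []
tray top [[554.4, -63.2, 35.5], [570.7, -68.0, 0.1], [613.3, -65.9, 55.8]]
tray wrist [[570.6, -64.5, -0.3]]
bottle scene [[740.3, 138.0, 108.5]]
bottle top [[734.5, 131.1, 108.4]]
bottle wrist [[741.0, 127.7, 109.7]]
bowl scene [[508.1, -364.7, 0.9], [736.9, 130.8, 111.5]]
bowl top [[509.4, -360.4, 2.4]]
bowl wrist [[512.1, -365.3, -2.7], [680.0, 32.6, 187.8]]
sauce scene [[642.8, 346.7, -0.2]]
sauce top [[645.6, 350.0, 1.0]]
sauce wrist [[643.8, 348.3, -1.8]]
cup scene [[626.3, -330.5, -6.3]]
cup top [[623.5, -334.1, -3.1]]
cup wrist [[625.2, -332.6, -1.4]]
```

View pics/w8.png

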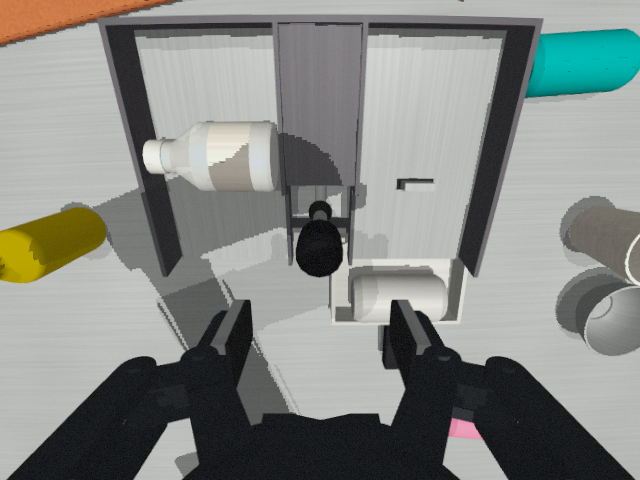

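View pics/sc8.png

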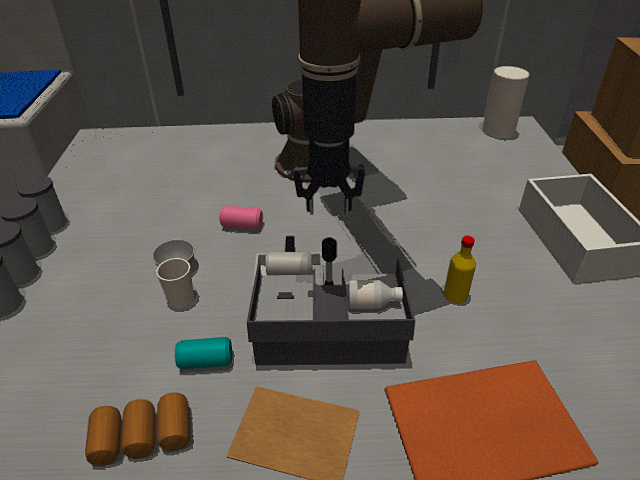

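The can lies in the tray (wrist view px 400,295). The stick is upright and the bottle is still behind its gate. The arm touches nothing, so I hand in.

```bash
python3 -c "
from rig import robot
print(robot.hand_in())"
```

```text
the job is handed in; nothing more can be done
None
```

The job is done and handed in at about 18.5 s, well inside the 58 s limit; `hand_in` reported no verdict.

I carried the tray by its handle and slid it under the lip of the right lane, where the plain can was. I straddled the knob and pushed it right to its stop: it moved 45 mm and the force rose to about 8–9 N. I held it there for well over 2 s, then brought it back to centre and rose clear.

**Last checks:**
- **Can:** it lies in the tray about 20 mm behind its centre (limit 45 mm), about 1–6 mm off sideways, with its middle 34–41 mm up.
- **Stick:** upright within measuring error; the knob is within about 3 mm of its start.
- **Bottle:** still behind its gate. Two cameras put it within about 4 mm of its start; the scene camera showed about 9 mm, probably network noise.
- **Bowl, sauce and cup:** all within about 5 mm of where they started.
- **Arm:** it touches nothing, and the force reads about 0.
- **Failed check:** the scene camera did not find the tray in the last look because the dispenser hides it. The top and wrist cameras put it about 4 mm from where I set it, standing on the counter.

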